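Free the stuck slide and run it up to its stop

TASK

Slip the narrow pipe stub over the spigot of the sliding carriage so that it stands flat on the carriage, then push the carriage along its rail towards the housing: it is stuck at first and must be broken free, then brought gently up against the sprung stop hidden inside the housing. Do not ram the stop; leave the carriage resting against it with the stub still on the spigot, and leave everything else on the bench alone.

Things in the scene. Friction and masses are not known exactly. Their poses are not given: they have to be found in the camera images.
- rail: Fixed slide: grey base 110 wide (x), 400 long (y), 12 mm thick, guide bars, and at its +y end a green housing (110 wide, y = +95 to +197 mm, top 68 mm above the bench). Origin: centre of the underside. The carriage slides to the rail's +y, into the housing's stop, which cannot be seen and is set anew each time: it is met 60 to 140 mm from where the carriage starts.
- spigot (a point): Centre of the foot of the carriage's upright spigot, on the carriage's top face (46 mm above the bench); axes as the rail's. Spigot 30 mm diameter, 45 mm tall, tapering to 14 mm over its top 13 mm. Carriage: steel block 90 wide (rail x), 120 long (rail y), 30 mm thick; the spigot stands 25 mm ahead (+y) of its middle. Moves with the carriage.
- plate (a point): Top edge (106 mm above the bench), mid-width, of the rear face (away from the housing) of the carriage's push plate: dark steel upright 60 wide (rail x), 12 thick, 60 mm tall, 75 mm behind the spigot. Push to the rail's +y. Rusted fast, the carriage creeps at about 14 N for the first 10 to 35 mm; then it breaks free and needs about 4 N. It stays where it is left.
- tongue: Flat steel bar of the carriage, 24 wide, 10 mm thick, reaching 75 mm ahead (+y) of its front end towards the housing's slot. Origin 95 mm behind its tip, 30 mm above the bench. The tip meets the hidden sprung stop, which resists with 1.5 N per mm pressed, besides the carriage's 4 N drag; over 16 N on the stop is ramming. The drag holds it there when let go.
- stub: The narrow pipe stub: bare steel tube, 50 mm outside and 40 mm inside diameter, 60 mm tall, about 0.33 kg, standing upright on the bench to the left of the housing. Origin at the centre of its underside, z up.
- wide_stub: A wider pipe stub, 76 mm outside diameter, 60 mm tall, upright on the bench left of the housing; bystander. Origin at the centre of its underside.
- flange: Flat steel flange ring, 90 mm outside diameter, 8 mm thick, lying between robot and rail; bystander.
- screwdriver: Screwdriver with black handle, 200 mm long, lying near right; bystander.
- wrench: Steel wrench, 200 mm long, beyond the rail; bystander.
- grinder: Angle grinder, about 290 mm long, lying at the right; bystander.
- glasses: Safety glasses with red temples, 140 mm wide, beyond the rail; bystander.
- discs: Stack of grinding discs, 115 mm in diameter, 14 mm tall, beyond the rail; bystander.
Mind the look-alikes: they are no part of the job. What is shaped like the stub but green or pink is not meant.

How it is judged:
By the outcome, as a careful person would: the job done as asked, in the order asked, and still so for the second after the job is handed in, with the robot touching nothing.
It also fails if it takes over 58 s, if anything falls off the work surface, if the arm or the gripper's body presses on something with over 40 N, if the wrist force passes 120 N, or if a joint passes its speed limit or range.

ROBOT

A 6-joint arm with a two-finger parallel gripper is mounted at the origin on the work surface. World frame = base frame: x ahead of the robot, y to its left, z up, the work surface at z = 0. Lengths are in m, angles in rad, forces in N, time in s.
With the tool pointing down it reaches from about 0.3 to 0.85 m from the base axis. Payload 4.2 kg.
Tool frame: the origin (TCP) lies midway between the tips of the shut fingers; the grasp point (between the pads) lies ctrl.grasp_offset behind it (ctrl.grasp_offset is the distance from the TCP to the grasp point, in m); z points along the fingers, y is the line along which they close (so a half turn about z gives the same grasp; the last joint's range is limited). The gripper opens to 91 mm and grips with 3 to 60 N. Pads are 32 mm wide; open, the fingers measure 118 mm over their backs; the gripper's body (76 mm by 178 mm) begins 60 mm behind the grasp point.
Start: joints at [-1.208, 0.32, 1.565, -0, 1.257, -0.02], TCP at [0.215, -0.533, 0.214] pointing down, gripper open.
Joint ranges: [-3.11, 3.11], [-0.84, 2.01], [0.21, 2.61], [-1.34, 4.49], [0.05, 2.63], [-2.56, 2.56]. Speed limits (rad/s): [2.57, 2.57, 3.14, 3.14, 3.14, 3.14].

INTERFACE

Orientations are given as a rotation vector (axis times angle).
In Python, from plant import ctrl, hand, snapshot, workorder gives the robot as it stands. Calls block until the motion is done:
- ctrl.reach(position, orientation): joint-space move of the TCP to a pose.
- ctrl.move_straight(position, frame=None, rate=0.15, f_stop=None): straight line of the TCP; frame=None keeps the orientation; rate is the mean speed in m/s. With f_stop (N) it stops when the force on the tool has changed by that much, and returns True; else False.
- ctrl.goto_joints(angles): joint-space move.
- hand.gripper_to(opening, grip_force=None): opening from 0.0 (shut) to 1.0 (fully open); grip_force is the grip in N (None keeps the last); returns when the fingers have stopped.
- ctrl.pause(seconds).
- ctrl.ik(position, orientation): joint angles nearest the present ones, or None.
- ctrl.state(): the state.
- snapshot(name): name is "side" or "top" or "wrist"; returns a dict with "image" (480x640x3 uint8, red, green, blue), "fov_y" (degrees; the focal length in pixels is half the picture's height over the tangent of half this angle, whatever the lens; pixels are square), "cx", "cy" (the principal point, pixels), "camera_from_world" (4x4, takes a point from world to camera coordinates). Camera axes: x right, y up, looking along -z (the intrinsics and any distortion apply to the point x, -y, -z); pixel columns grow to the right and rows downward; lengths in m; the calibration is good to about 2 mm. A picture is of the moment at which its call begins. There is no depth.
A pose or a line that the arm cannot do raises ctrl.PlanningError and nothing moves.
- workorder.close_job(): hands the job in; it is judged then, once.
The state is a dict: "time_s": time; "joint_positions": joint angles; "joint_vel": joint speeds; "tau": joint torques, N m; "eef_pos": TCP position; "orientation": TCP orientation; "ft_force": force on the tool from outside, world axes, zero at the start; "ft_torque": the same for the moment, N m; "width": opening from 0.0 (shut) to 1.0 (fully open); "finger_force": force on a finger pad.
Only numpy, scipy, OpenCV 4.12 (cv2) and the standard library are available. Lean on these libraries where they do the work, as an engineer would, in place of code of your own. Each camera call takes 0.05 s, during which the arm holds its last target. There are 200 camera calls.

## Working session

There is one attempt and no reset: what is moved stays moved. The work goes in short steps, each a Python script; the robot and the scene stay as the last script left them, time stands still between calls to the robot, and variables do not carry over. Pictures are saved under pics/ and viewed, at most 10 in all, crops included, and the job is handed in when it is done.

```bash
ls; mkdir -p pics; cat > h.py <<'E'
import numpy as np, cv2
from plant import ctrl, hand, snapshot, workorder
def snap(n,f=None):
    s=snapshot(n)
    if f: cv2.imwrite('pics/'+f,cv2.cvtColor(s['image'],cv2.COLOR_RGB2BGR))
    return s
def K(s):
    return 240/np.tan(np.radians(s['fov_y'])/2)
def ray(s,u,v):
    f=K(s);M=np.array(s['camera_from_world']);R=M[:3,:3]
    d=np.array([(u-s['cx'])/f,-(v-s['cy'])/f,-1.])
    return -R.T@M[:3,3],R.T@d
def onz(s,u,v,z):
    o,d=ray(s,u,v);return o+d*(z-o[2])/d[2]
def proj(s,p):
    M=np.array(s['camera_from_world']);c=M[:3,:3]@np.array(p)+M[:3,3]
    f=K(s);return s['cx']-f*c[0]/c[2], s['cy']+f*c[1]/c[2]
E
python3 - <<'E'
from h import *
for n in('top','side'):
    s=snap(n,n+'0.png');print({k:v for k,v in s.items() if k!='image'})
s=ctrl.state();print(s,ctrl.grasp_offset)
E
```

```text
pics
{'fov_y': 53.734257094930115, 'cx': 320.05117484226196, 'cy': 248.74760188910133, 'camera_from_world': array([[ 0.00700964, -0.99996694,  0.00412131, -0.08720231],
       [ 0.99676893,  0.00731689,  0.07998852, -0.53789806],
       [-0.08001603,  0.0035473 ,  0.99678727, -1.04229179],
       [ 0.        ,  0.        ,  0.        ,  1.        ]])}
{'fov_y': 45.08608198999355, 'cx': 316.70767556396146, 'cy': 240.03212631962487, 'camera_from_world': array([[ 9.90949448e-01, -1.34234130e-01,  6.24556511e-04,
        -5.45429356e-01],
       [ 8.70822486e-02,  6.46389510e-01,  7.58021954e-01,
        -5.61771393e-02],
       [-1.02156125e-01, -7.51107049e-01,  6.52228738e-01,
        -1.59384714e+00],
       [ 0.00000000e+00,  0.00000000e+00,  0.00000000e+00,
         1.00000000e+00]])}
{'time_s': 0.1, 'joint_positions': array([-1.20803936e+00,  3.20249617e-01,  1.56554638e+00, -1.11862373e-05,
        1.25738329e+00, -1.99940557e-02]), 'joint_vel': array([ 0.00010972, -0.00089265, -0.00390695,  0.00145885,  0.00047822,
       -0.001299  ]), 'tau': array([-2.39749204e-05, -4.13332987e+01, -2.32509917e+01,  7.28518981e-02,
        4.21673153e-02, -5.08384767e-05]), 'eef_pos': array([ 0.21459112, -0.5329798 ,  0.21319605]), 'orientation': array([-3.08270413e+00, -5.97268978e-01,  4.41289436e-04]), 'ft_force': array([-0.55591652, -0.05754204,  0.38459792]), 'ft_torque': array([-0.00816488,  0.02700778,  0.03391069]), 'finger_force': 0.0, 'width': 0.9964356807231987} 0.0188
```

View pics/top0.png

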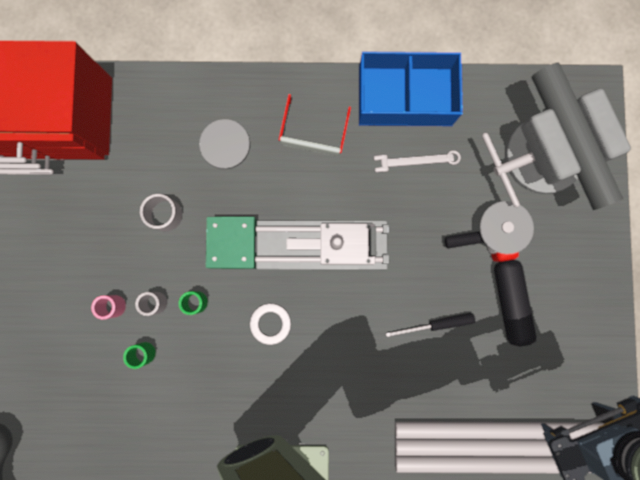

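View pics/side0.png

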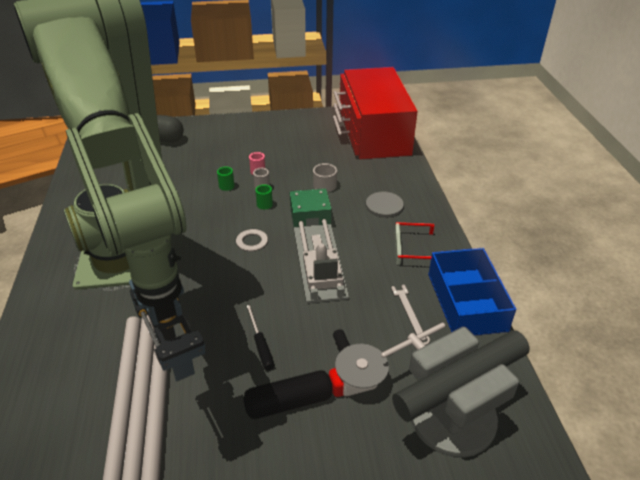

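The top view shows these candidates for the stub:
- bare steel narrow tube at (148,303)
- wide steel tube at (161,211)
- green tubes at (192,302) and (138,354)
- pink tube at (107,307)

I choose (148,303), as it is bare, narrow and left of the housing. The spigot is at about (337,241), the housing is on the left (world +y), and the push plate is just right of the spigot.

```bash
cat >> h.py <<'E'
def ring(s,u,v,r,z):
    im=s['image'].astype(int);hsv=cv2.cvtColor(s['image'],cv2.COLOR_RGB2HSV)
    m=((hsv[...,1]<50)&(hsv[...,2]>110)).astype(np.uint8)
    k=np.zeros_like(m);cv2.circle(k,(int(u),int(v)),r,1,-1);m*=k
    cs,h=cv2.findContours(m,cv2.RETR_CCOMP,cv2.CHAIN_APPROX_NONE)
    out=[]
    for c,hh in zip(cs,h[0]):
        if len(c)>=8:
            e=cv2.fitEllipse(c);p=onz(s,*e[0],z);pp=c[:,0,:]
            out.append((hh[3]>=0,np.round(e[0],1),np.round(e[1],1),p.round(4)))
    return out
E
python3 - <<'E'
from h import *
s=snap('top')
for o in ring(s,148,303,20,.06):print(o)
hsv=cv2.cvtColor(s['image'],cv2.COLOR_RGB2HSV)
m=cv2.inRange(hsv,(65,60,40),(95,255,255));m[:200]=0;m[285:]=0;m[:,:200]=0;m[:,262:]=0
c=max(cv2.findContours(m,0,2)[0],key=cv2.contourArea);r=cv2.minAreaRect(c);print(r)
b=cv2.boxPoints(r);P=np.array([onz(s,*q,.068) for q in b]);print(P.round(4))
print(onz(s,337,241,.091))
im=s['image'][200:340,90:400];cv2.imwrite('pics/crop.png',cv2.cvtColor(cv2.resize(im,None,fx=2.5,fy=2.5,interpolation=2),cv2.COLOR_RGB2BGR))
E
```

```text
(np.False_, array([146. , 303.9]), array([34.5, 39.6]), array([0.4142, 0.2887, 0.06  ]))
(np.True_, array([146. , 304.3]), array([15.3, 17.2]), array([0.4133, 0.2886, 0.06  ]))
((230.5, 242.0), (52.0, 49.0), 90.0)
[[0.6039 0.1634 0.068 ]
 [0.6047 0.0577 0.068 ]
 [0.4924 0.0557 0.068 ]
 [0.4917 0.1605 0.068 ]]
[ 0.54955098 -0.11861183  0.091     ]
```

View pics/crop.png

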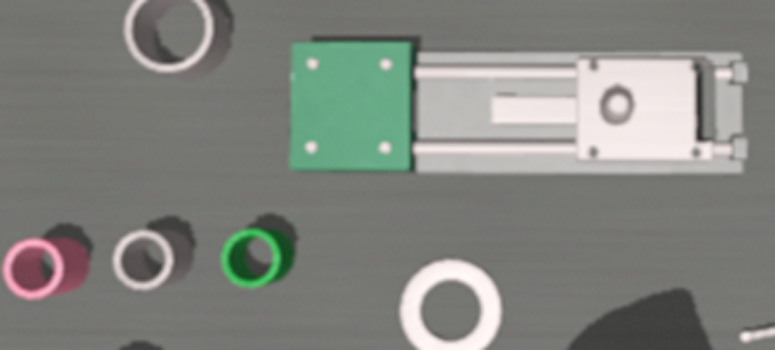

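The crop confirms it: the bare steel stub's rim is centred at crop (143,259), i.e. picture (147,303.6), and the pink and green tubes flank it along y. I will close along x. The rail lies along world y to within about 1°, and the spigot tip is at crop (617,104).

```bash
cat >> h.py <<'E'
a=np.pi/np.sqrt(2)
O1=np.array([a,a,0]);O2=np.array([a,-a,0])
E
python3 - <<'E'
from h import *
for o in(O1,O2):
    for p in([.414,.287,.25],[.55,-.12,.25],[.55,-.22,.1]):
        q=ctrl.ik(p,o);print(None if q is None else np.round(q,2))
p=ctrl.state()['eef_pos'];ctrl.move_straight([p[0],p[1],.27],rate=.2)
o=min((O1,O2),key=lambda o:abs(ctrl.ik([.414,.287,.22],o)[5]) if ctrl.ik([.414,.287,.22],o) is not None else 9);print(o)
ctrl.reach([.414,.287,.22],o)
s=snap('wrist','w1.png');print(proj(s,[.414,.287,.06]));print(ctrl.state()['eef_pos'],ctrl.state()['time_s'])
E
```

```text
[ 0.58  0.18  1.66 -0.    1.3   0.58]
[-0.24  0.28  1.53 -0.    1.33 -0.24]
[-0.4   0.44  1.69 -0.    1.02 -0.4 ]
None
None
None
[2.22144147 2.22144147 0.        ]
(np.float64(319.61864043854325), np.float64(221.00893516980972))
[0.41440947 0.28652538 0.22003093] 3.6
```

View pics/w1.png

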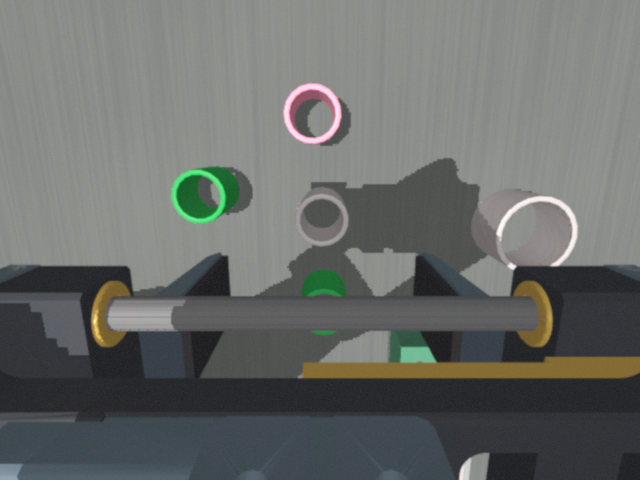

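The wrist view shows the stub's rim near (323.5,221), within 4 px of where it was predicted. Both pads have free space on either side in x.

```bash
python3 - <<'E'
from h import *
s=snap('wrist');p=onz(s,323.5,221,.06);print(p)
ctrl.move_straight([p[0],p[1],.12],rate=.2)
ctrl.move_straight([p[0],p[1],.024],rate=.1,f_stop=10)
hand.gripper_to(0,grip_force=30)
st=ctrl.state();print(st['width'],st['finger_force'],st['eef_pos'])
e=st['eef_pos'];ctrl.move_straight([e[0],e[1],.22],rate=.2)
st=ctrl.state();print(st['width']*91,st['finger_force'],st['ft_force'],st['time_s'])
s=snap('wrist','w2.png')
# go near spigot: y ahead so the wrist camera sees the spigot
ctrl.move_straight([.55,-.12,.22],rate=.25)
snap('wrist','w3.png');snap('top','t3.png');print(ctrl.state()['eef_pos'],ctrl.state()['time_s'])
a=cv2.imread('pics/w2.png');b=cv2.imread('pics/w3.png');cv2.imwrite('pics/w23.png',cv2.resize(np.hstack([a[:400],b[:400]]),None,fx=.625,fy=.625))
E
```

```text
[0.41757973 0.28701761 0.06      ]
0.5465212666006795 29.998774118721485 [0.41650173 0.28664806 0.02394918]
49.577155848836284 29.994688611477613 [ 0.94081745 -0.36196616 -4.41315553] 7.2583
[ 0.54981596 -0.11908087  0.22015537] 9.2667
```

View pics/w23.png

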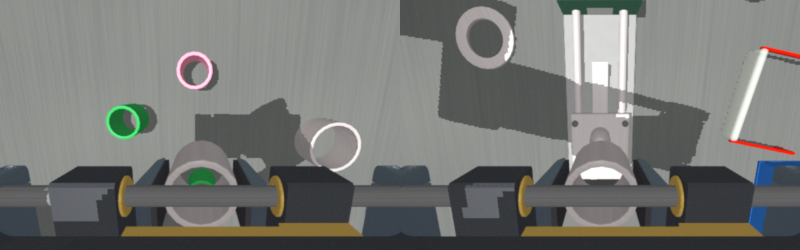

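The stub is held (width 50 mm). The spigot's top is partly hidden at crop (600,135), so I back off along -y to see it clear.

```bash
python3 - <<'E'
from h import *
ctrl.move_straight([.55,-.23,.22],rate=.25)
s=snap('wrist','w4.png');e=ctrl.state()['eef_pos'];print(e,ctrl.state()['time_s'])
print(proj(s,[.55,-.119,.091]),proj(s,[e[0],e[1],e[2]+.036]),K(s),s['camera_from_world'])
cv2.imwrite('pics/w4c.png',cv2.resize(cv2.imread('pics/w4.png')[100:400,170:470],None,fx=2,fy=2,interpolation=2))
E
```

```text
[ 0.54983981 -0.22935183  0.21992275] 9.9083
(np.float64(320.08894593769895), np.float64(88.55668195128143)) (np.float64(318.5292771167417), np.float64(315.22589457115726)) 364.6976558604795 [[ 9.99999537e-01 -8.27280133e-04 -4.91658833e-04 -5.51067171e-01]
 [ 6.86141515e-04  9.71140536e-01 -2.38507001e-01  2.51925235e-01]
 [ 6.74781925e-04  2.38506553e-01  9.71140653e-01 -3.41946806e-01]
 [ 0.00000000e+00  0.00000000e+00  0.00000000e+00  1.00000000e+00]]
```

View pics/w4c.png

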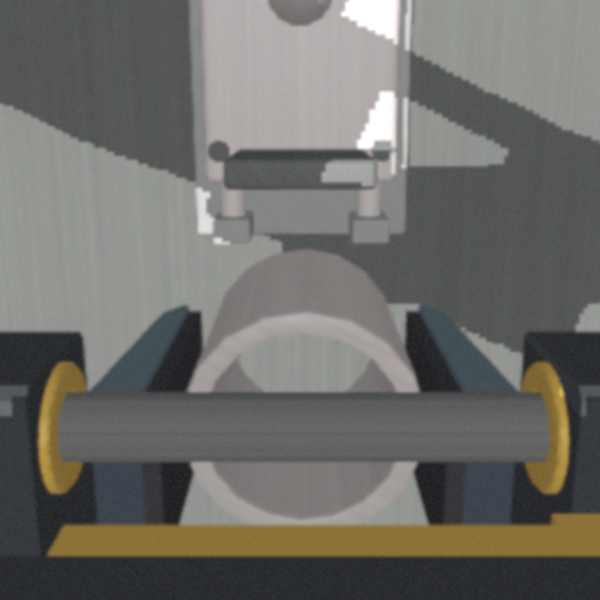

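The held stub's rim is centred at about crop (303.5,419), i.e. picture (321.8,309.5), which is 1–2 mm from the TCP. The push plate is at crop (301,170). Next I crop the spigot.

```bash
python3 - <<'E'
from h import *
cv2.imwrite('pics/w4d.png',cv2.resize(cv2.imread('pics/w4.png')[40:140,250:400],None,fx=5,fy=5,interpolation=2))
t=cv2.imread('pics/top0.png')
E
```

```text
(no output)
```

View pics/w4d.png

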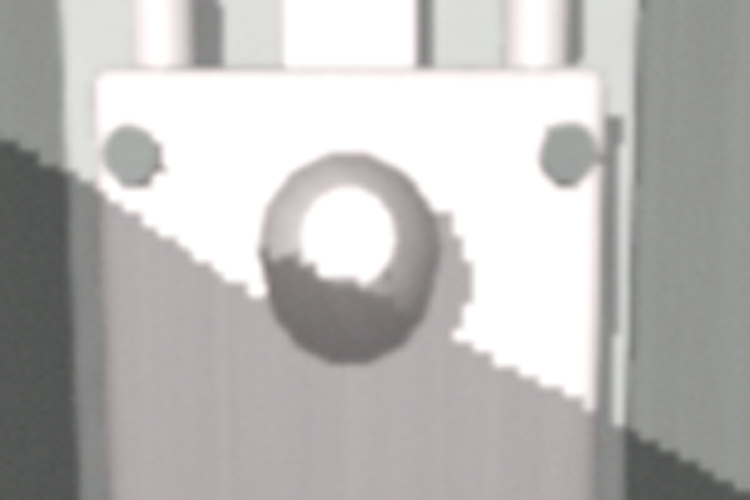

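The spigot's tip disc is at crop (349,237), i.e. picture (319.8,87.4), about where it was predicted.

```bash
python3 - <<'E'
from h import *
s=snap('wrist');e=ctrl.state()['eef_pos']
sp=onz(s,319.6,87.2,.091);st=onz(s,321.5,309.3,e[2]+.036);fr=onz(s,319.8,54.2,.046)
r=onz(s,250+97/5,54.2,.046)-onz(s,250+602/5,54.2,.046)
off=(st-e)[:2];print(sp,st,off,'front-spigot',fr-sp,'width',r)
assert abs(fr[1]-sp[1]-.035)<.004 and np.abs(off).max()<.004
off[0]*=.5  # fingers centre it in x
g=sp[:2]-off;print(g)
ctrl.move_straight([g[0],g[1],.22],rate=.2)
ctrl.move_straight([g[0],g[1],.125],rate=.15)
h1=ctrl.move_straight([g[0],g[1],.085],rate=.04,f_stop=6);print(h1,ctrl.state()['eef_pos'],ctrl.state()['ft_force'])
if not h1:
    h1=ctrl.move_straight([g[0],g[1],.066],rate=.02,f_stop=5);print(h1,ctrl.state()['eef_pos'],ctrl.state()['ft_force'])
print(ctrl.state()['time_s']);snap('side','s5.png')
cv2.imwrite('pics/s5c.png',cv2.resize(cv2.imread('pics/s5.png')[150:330,220:420],None,fx=3,fy=3,interpolation=2))
E
```

```text
[ 0.54957721 -0.11737947  0.091     ] [ 0.55109969 -0.22613664  0.25597365] [0.00117945 0.00289526] front-spigot [-2.83048692e-05  3.36372869e-02 -4.50000000e-02] width [-8.78204314e-02 -7.40061359e-06  0.00000000e+00]
[ 0.54898749 -0.12027473]
False [ 0.54924454 -0.12035986  0.08527599] [-0.03332943  0.05070233 -3.84668514]
True [ 0.54888117 -0.12020542  0.06993132] [ 0.74497485 -0.15814057  5.46569634]
13.3167
```

The stub touched down at TCP z = 0.070, exactly the seated height. I release it, rise and check.

```bash
python3 - <<'E'
from h import *
hand.gripper_to(.8)
e=ctrl.state()['eef_pos']
ctrl.move_straight([e[0],e[1],.2],rate=.2)
ctrl.move_straight([.55,-.26,.2],rate=.25)
hand.gripper_to(0,grip_force=10)
s=snap('wrist','w6.png');print(ctrl.state()['time_s'],ctrl.state()['eef_pos'],proj(s,[.5496,-.1174,.106]),proj(s,[.5496,-.1924,.106]))
w=cv2.imread('pics/w6.png')[:400,120:520]
t=snap('top');im=cv2.cvtColor(t['image'],cv2.COLOR_RGB2BGR)[190:290,290:390]
cv2.imwrite('pics/w6c.png',np.hstack([w,cv2.resize(im,(400,400),interpolation=2)]))
E
```

```text
16.6167 [ 0.54998723 -0.26004261  0.19999634] (np.float64(319.4835130583376), np.float64(28.860300229930317)) (np.float64(319.6307827394268), np.float64(146.2297496372555))
```

View pics/w6c.png

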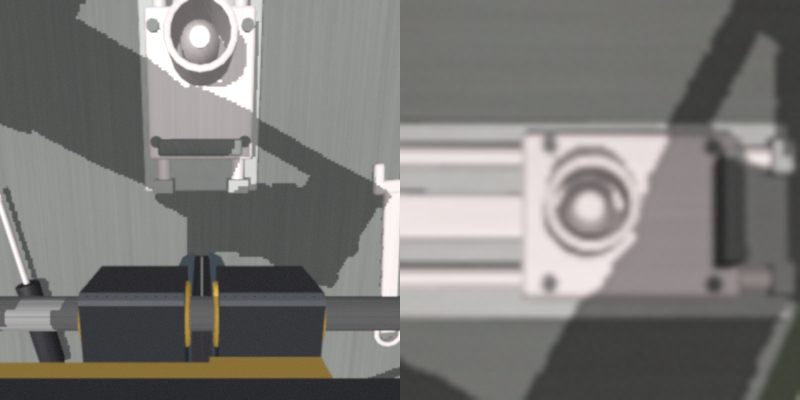

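The stub sits concentric round the spigot and flat on the carriage: rim at (200,35) left, concentric rings at (590,205) right. The plate is clear ahead of the shut fingers. Next: contact, break-free push, then a gentle guarded push.

```bash
python3 - <<'E'
from h import *
S=ctrl.state
def go(y,r,f):
    h=ctrl.move_straight([.5496,y,.078],rate=r,f_stop=f);s=S();print(h,s['eef_pos'].round(4),s['ft_force'].round(2),round(s['time_s'],2));return h
ctrl.move_straight([.5496,-.26,.2]);go(-.26,.15,8)
if go(-.18,.03,4):
    y0=S()['eef_pos'][1]
    h=go(y0+.047,.03,30)
E
```

```text
False [ 0.5503 -0.2603  0.0789] [-0.1  -0.8   0.24] 17.88
True [ 0.5492 -0.2153  0.0776] [-0.09  0.59  0.04] 19.39
False [ 0.5497 -0.1682  0.0782] [-0.99 -2.28 -2.13] 21.12
```

```bash
python3 - <<'E'
from h import *
S=ctrl.state
y0=-.2153
h=ctrl.move_straight([.5496,y0+.15,.078],rate=.02,f_stop=7);s=S();print(h,s['eef_pos'].round(4),s['ft_force'].round(2),round(s['time_s'],2))
ctrl.pause(.3);s=S();print(s['eef_pos'].round(4),s['ft_force'].round(2))
E
```

```text
True [ 0.5496 -0.1122  0.0779] [ 0.17 -0.87  0.69] 23.94
[ 0.5492 -0.1131  0.0778] [-0.1  -0.09  0.31]
```

```bash
python3 - <<'E'
from h import *
S=ctrl.state
h=ctrl.move_straight([.5496,-.103,.078],rate=.01,f_stop=7);s=S();print(h,s['eef_pos'].round(4),s['ft_force'].round(2),round(s['time_s'],2))
ctrl.pause(.3);print(S()['eef_pos'].round(4))
ctrl.move_straight([.5496,-.15,.078],rate=.1);ctrl.move_straight([.5496,-.20,.2],rate=.2)
s=snap('wrist','w7.png');t=snap('top');w=cv2.imread('pics/w7.png')[:400,120:520]
im=cv2.cvtColor(t['image'],cv2.COLOR_RGB2BGR)[190:290,240:340]
cv2.imwrite('pics/w7c.png',np.hstack([w,cv2.resize(im,(400,400),interpolation=2)]));print(S()['time_s'])
E
```

```text
True [ 0.5493 -0.1131  0.0778] [-0.05 -0.94  0.01] 24.68
[ 0.5489 -0.1131  0.0773]
26.4083
```

View pics/w7c.png

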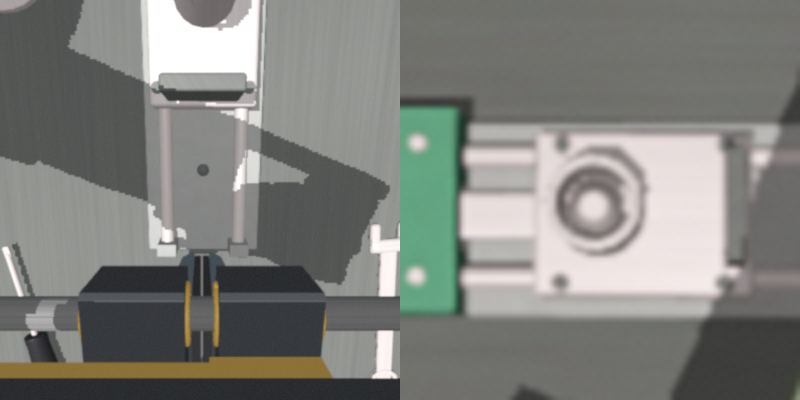

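The carriage has moved about 100 mm, and the stub is still concentric on the spigot (595,208 right). The fingers are clear. I do one gentle confirming press: against a spring the force climbs with travel, while plain drag would stay near 4 N.

```bash
python3 - <<'E'
from h import *
S=ctrl.state
ctrl.move_straight([.5496,-.16,.078],rate=.2)
ctrl.move_straight([.5496,-.125,.078],rate=.06)
for f,y in((3,-.105),(9,-.103)):
    h=ctrl.move_straight([.5496,y,.078],rate=.01,f_stop=f);s=S();print(h,s['eef_pos'].round(4),s['ft_force'].round(2),round(s['time_s'],2))
ctrl.pause(.2);print(S()['eef_pos'].round(4))
E
```

```text
True [ 0.5494 -0.1131  0.0777] [ 1.3  -1.4   0.01] 29.15
True [ 0.5493 -0.112   0.0774] [ 0.28 -2.12  0.65] 29.68
[ 0.5492 -0.112   0.0772]
```

The force rose by 9 N within about 1 mm, so the carriage is against the sprung stop with well under 16 N on it. I withdraw and hand in.

```bash
python3 - <<'E'
from h import *
ctrl.move_straight([.5496,-.16,.078],rate=.08);ctrl.move_straight([.5496,-.22,.22],rate=.2)
ctrl.pause(.3);print(ctrl.state()['time_s']);print(workorder.close_job())
E
```

```text
31.85
the job is handed in; nothing more can be done
None
```

The job is handed in at 31.9 s: the narrow stub stands flat on the spigot, and the carriage was broken free and pushed about 100 mm to rest against the sprung stop, with an estimated 5–7 N at most on the stop.

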